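Pack the turntable kit tray

ROBOT

A 6-joint arm with a two-finger parallel gripper is mounted at the origin on the work surface. World frame = base frame: x ahead of the robot, y to its left, z up, the work surface at z = 0. Lengths are in mm, angles in rad, forces in N, time in s.
With the tool pointing down it reaches from about 275 to 1000 mm from the base axis. Payload 8.4 kg.
Tool frame: the origin (TCP) lies between the finger pads; the fingertips stand 22 mm ahead of it and the grasp point (between the pads) lies 3 mm ahead of it; z points along the fingers, y is the line along which they close (so a half turn about z gives the same grasp; the last joint's range is limited). The gripper opens to 85 mm and grips with 20 to 120 N. Pads are 22 mm wide; open, the fingers measure 114 mm over their backs; the gripper's body (76 mm by 85 mm) begins 54 mm behind the grasp point. The pads swing forward as they close: fully open they stand 13 mm farther back than shut.
Start: joints at [-0.002, 0.353, 1.633, -0, 1.155, -0.002], TCP at [625.002, -0, 253.281] pointing down, gripper open.
Joint ranges: [-2.63, 2.63], [-0.92, 2.1], [0.06, 2.66], [-1.3, 4.44], [0, 2.69], [-3.02, 3.02]. Speed limits (rad/s): [2.22, 2.22, 2.79, 3.14, 3.14, 3.14].

INTERFACE

Orientations are given as [roll, pitch, yaw] about the fixed x, y, z axes, in that order (R = Rz(yaw) Ry(pitch) Rx(roll)).
In Python, from rig import r, grab_frame gives the robot as it stands.
- The arm moves only by the shell command python3 -m inch 'ROWS' [FORCE]. ROWS is JSON, a list of rows, each a list of 7 numbers: the turn, a rotation vector about the tool's x, y, z as a fraction of full scale, then the shift along the tool's x, y, z as a fraction of full scale, then the closure, from 0 (fully open) to 1 (shut). In form: [[rx, ry, rz, dx, dy, dz, fingers], ...]. A call has 1 to 8 rows; each row shifts and turns the commanded pose from where the row before left it, along the tool's axes as they then stand; what a row does not reach is not made up. Full scale, the value 1, is 2.5 cm for a shift and pi rad for a turn. A row lasts 1/12 s, in which the tool goes at most 41.7 mm and 7.16 degrees, less where a joint would pass 70% of its speed; a pose out of reach is approached as far as the arm can. A call with a number of a shift or a turn outside -1 to 1 is refused whole. A call with a gripper value outside its range is refused whole. The fingers move at their own pace and stop on an object; FORCE is the grip in N (left out, the last holds). Time passes only in rows, so rows that do not move let the fingers close. It gives the time, the measured TCP pose, the force, the opening and the grip force at its end, in the units of the state.
- r.sense(): the state, without advancing time (a new reading comes with each control period).
- grab_frame(name): name is "scene" or "side" or "wrist"; returns a dict with "pixels" (400x640x3 uint8, red, green, blue), "z_map" (400x640 float32, mm along the optical axis (not along the pixel's ray), 0 where there is no reading), "vertical_fov" (degrees; the focal length in pixels is half the picture's height over the tangent of half this angle, whatever the lens; pixels are square), "cx", "cy" (the principal point, pixels), "dist" ([k1, k2, p1, p2, k3] as OpenCV has them; the pictures are not rectified), "cam_to_world" (4x4, takes a point from camera to world coordinates). Camera axes: x right, y down, z forward; pixel columns grow to the right and rows downward; lengths in mm; the calibration is good to about 2 mm. A picture is of the moment at which its call begins.
- r.sign_off(): hands the job in; it is judged then, once.
The state is a dict: "clock": time; "qpos": joint angles; "qvel": joint speeds; "joint_efforts": joint torques, N m; "eef_pos": TCP position; "tcp_rot": TCP orientation; "contact_force": force on the tool from outside, world axes, zero at the start; "wrist_torque": the same for the moment, N m; "opening": opening from 0.0 (shut) to 1.0 (fully open); "grasp_force": force on a finger pad.
Only numpy, scipy, OpenCV 4.12 (cv2) and the standard library are available. Lean on these libraries where they do the work, as an engineer would, in place of code of your own. Each camera call takes 0.05 s, during which the arm holds its last target. There are 200 camera calls.

TASK

Pack the turntable kit into its plywood tray: slide the tall spacer over the upright spindle all the way down until it sits on the collar, and lay the scraper flat and fully down in its cut-out, blade towards the spindle. Lower both by hand, don't drop them, and leave the short spacer, the paint jar near it and the glass tumbler standing where they are.

Things in the scene. Friction and masses are not known exactly. Their poses are not given: they have to be found in the camera images.
- tray: Kit tray, 300 x 140 x 16 mm plywood with black pocket floors, fixed to the table. Origin at the centre of its underside; x along its length, towards the spindle end; y across; z up. It has one empty pocket (for the scraper), one narrow slot already filled by a palette knife fixed in it (leave it), and a steel spindle at its +x end.
- spindle_top (a point): Centre of the top of the upright steel spindle (tray frame x +105, y 0, z 92 mm). The shaft is 24 mm in diameter and stands 70 mm above its collar; its last 6 mm taper to 14 mm.
- collar (a point): Centre of the top face of the spindle's 48 mm wide collar (22 mm above the table), on which the spacer's lower end must rest; directly below spindle_top.
- pocket (a point): Point on the floor of the empty pocket where the scraper's origin belongs (tray frame x -45, y -22, z 6 mm). The pocket is 10 mm deep, the scraper's outline with 3 mm of play all round; the wide blade part lies towards tray +x, so the scraper's x must point along the tray's x.
- tall_spacer: Plain aluminium sleeve standing upright: outside diameter 44, bore 27, length 90 mm, about 230 g. Origin at the centre of its lower end, z along its axis. Both ends are alike.
- tall_mid (a point): Centre of the tall spacer, on its axis halfway along (45 mm from either end).
- short_spacer: Like the tall spacer but only 40 mm long; not part of this job, stays where it stands. Origin at the centre of its lower end.
- paint_jar: Closed paint jar, 60 mm in diameter, 80 mm tall, white cap, standing near the spacers; bystander. Origin at the centre of its underside.
- tumbler: Empty glass tumbler, 76 mm in diameter at the rim, 100 mm tall, beyond the scraper's blade; bystander. Origin at the centre of its underside.
- scraper: Paint scraper lying flat, 180 mm long, about 160 g. Wooden handle 110 long, 28 wide, 26 mm tall, steel blade 70 long, 60 wide, 4 mm thick, flush with the underside. Origin on the underside below its balance point, in the handle 25 mm from the blade's root and 85 mm from the handle's end; x points along it towards the blade (blade edge at +95 mm), z up. Lying in the pocket the handle stands 16 mm above the tray's top, so grip it there, at least 12 mm above its underside.

How it is judged (in metres and radians):
At the end, for the whole second after the job is handed in: Tall spacer on the spindle, upright (0.06 rad), within 4 mm of its axis and 4 mm of the collar; scraper in its pocket, blade towards the spindle, within 6 mm of the pocket point, 3 mm of its floor, 0.08 rad in yaw and 0.05 rad in tilt; both at rest (horizontal distance between tall_mid and collar below 0.004 m and z of tall_mid in the frame of tray below 0.071 m and angle between the z axis of tall_spacer and the z axis of tray, either way round below 0.06 rad and horizontal distance between scraper and pocket below 0.006 m and z of scraper in the frame of tray below 0.009 m and angle between the x axis of scraper and the x axis of tray, either way round below 0.08 rad and angle between scraper's own z axis and vertical below 0.05 rad and linear speed of each of tall_spacer, scraper below 0.02 m/s); the robot touches nothing.
It fails at once if the tall spacer is dropped (falls freely, faster than 0.45 m/s, about a 10 mm drop) (contact force between the fingers and tall_spacer below 0.1 N and linear speed of tall_spacer above 0.45 m/s).
It fails at once if the scraper is dropped (falls freely, faster than 0.45 m/s, about a 10 mm drop) (contact force between the fingers and scraper below 0.1 N and linear speed of scraper above 0.45 m/s).
It fails at once if the short spacer is moved by more than 30 mm or tipped (distance of short_spacer from where it was at the start of the episode above 0.03 m or angle between short_spacer's own z axis and vertical above 0.35 rad).
It fails at once if the paint jar by the spacers is moved by more than 30 mm or tipped (distance of paint_jar from where it was at the start of the episode above 0.03 m or angle between paint_jar's own z axis and vertical above 0.35 rad).
It fails at once if the glass tumbler is moved by more than 30 mm or tipped (distance of tumbler from where it was at the start of the episode above 0.03 m or angle between tumbler's own z axis and vertical above 0.35 rad).
It also fails if it takes over 72 s, if anything falls off the work surface, if the arm or the gripper's body presses on something with over 40 N, if the wrist force passes 120 N, or if a joint passes its speed limit or range.

## Working session

There is one attempt and no reset: what is moved stays moved. The work goes in short steps, Python scripts to look and compute and a shell command to move; the robot and the scene stay as the last step left them, time stands still between calls to the robot, and variables do not carry over. Pictures are saved under pics/ and viewed, at most 10 in all, crops included, and the job is handed in when it is done.

```bash
ls; mkdir -p pics
cat > h.py <<'E'
import numpy as np,cv2
from rig import r,grab_frame
def cloud(f):
    h,w=f["z_map"].shape; F=h/2/np.tan(np.radians(f["vertical_fov"])/2)
    K=np.array([[F,0,f["cx"]],[0,F,f["cy"]],[0,0,1]])
    u,v=np.meshgrid(np.arange(w),np.arange(h))
    n=cv2.undistortPoints(np.stack([u,v],-1).reshape(-1,1,2).astype(np.float32),K,np.array(f["dist"],float)).reshape(h,w,2)
    M=np.array(f["cam_to_world"]); d=np.dstack([n,np.ones((h,w))])
    P=d*f["z_map"][...,None]@M[:3,:3].T+M[:3,3]
    P[f["z_map"]==0]=np.nan
    return P,d@M[:3,:3].T,M[:3,3]
def plane(rays,c,uv,z):
    d=rays[int(round(uv[1])),int(round(uv[0]))]; return c+d*(z-c[2])/d[2]
def save(f,n): cv2.imwrite("pics/"+n,f["pixels"][...,::-1])
E
python3 - <<'E'
from h import *
import pickle
print(r.sense())
for n in("scene","side"):
    f=grab_frame(n);save(f,n+"0.png");pickle.dump(f,open(n+"0.pkl","wb"));print(n,f["vertical_fov"],f["dist"],np.round(f["cam_to_world"],2).tolist())
E
```

```text
pics
{'clock': 0.0, 'qpos': array([-2.40720781e-03,  3.53637535e-01,  1.63416138e+00, -3.23131631e-06,
        1.15520887e+00, -2.41054824e-03]), 'qvel': array([ 0.00192298, -0.00032713,  0.00052716, -0.00120454, -0.00021246,
       -0.00051253]), 'joint_efforts': array([-2.03471049e-03, -6.05236173e+01, -3.42063046e+01, -2.62302356e-04,
        9.48130677e-03,  3.61521288e-06]), 'eef_pos': array([ 6.24536328e+02, -4.33536218e-03,  2.52556639e+02]), 'tcp_rot': array([-3.14017752e+00, -4.56827941e-07,  1.57080097e+00]), 'contact_force': array([-0.09025931,  0.3310187 , -0.21050768]), 'wrist_torque': array([ 0.02126421, -0.02827991, -0.04067461]), 'grasp_force': 0.0, 'opening': 0.9964494353505949}
scene 54.56935401969421 [-0.06844184  0.          0.          0.          0.        ] [[-0.5, 0.62, -0.6, 1135.04], [0.86, 0.38, -0.33, 326.52], [0.02, -0.69, -0.73, 764.79], [0.0, 0.0, 0.0, 1.0]]
side 46.84167198157637 [0.02602444 0.         0.         0.         0.        ] [[0.8, -0.46, 0.39, 81.91], [-0.6, -0.61, 0.52, -635.12], [-0.0, -0.65, -0.76, 1073.01], [0.0, 0.0, 0.0, 1.0]]
```

View pics/scene0.png

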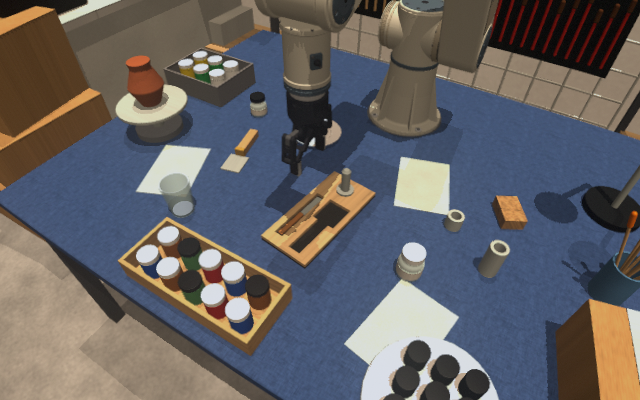

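View pics/side0.png

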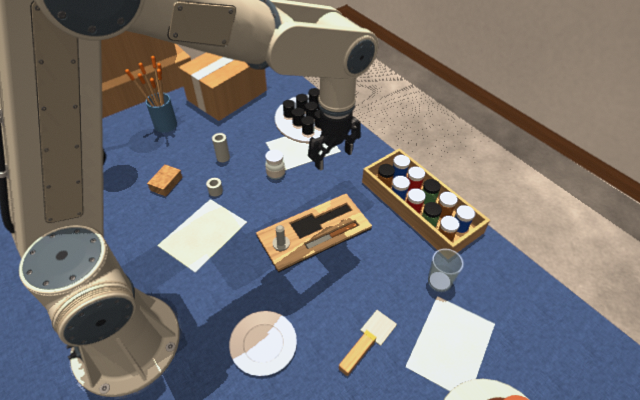

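Scene view: tall spacer (495,258), short (455,221), jar (411,261), tray (320,218) with spindle (346,180), scraper (242,150), tumbler (176,195). Side view: tall spacer (220,148), spindle (281,237), scraper (365,345), tumbler (446,270).

Run:
```python
from h import *
import pickle
def comp(mask,uv,n=None):
    k,l=cv2.connectedComponents(mask.astype(np.uint8)); return l==l[uv[1],uv[0]]
for n,ts,sc,tr,sp,sh,jr,tm in(("scene",(495,262),[(247,140),(235,163)],(300,250),(346,180),(455,223),(411,262),(176,195)),("side",(220,152),[(355,355),(378,326)],(270,253),(280,237),(214,187),(275,165),(446,270))):
    f=pickle.load(open(n+"0.pkl","rb"));P,R,c=cloud(f);Z=P[...,2]
    hsv=cv2.cvtColor(f["pixels"],cv2.COLOR_RGB2HSV)
    print(n)
    def win(uv,s): 
        m=np.zeros(Z.shape,bool); m[max(0,uv[1]-s):uv[1]+s,max(0,uv[0]-s):uv[0]+s]=1; return m
    # table offset
    tb=(hsv[...,0]>100)&(hsv[...,0]<130)&(hsv[...,1]>100)&(abs(Z)<15); print(" table z",np.median(Z[tb]))
    for nm,uv,s,lo,hi in(("tall",ts,30,86,95),("short",sh,18,36,44),("jar",jr,24,76,85),("spindle",sp,25,60,96)):
        m=win(uv,s)&(Z>lo)&(Z<hi); q=P[m]
        (cx,cy),rad=cv2.minEnclosingCircle(q[:,:2].astype(np.float32)) if len(q) else((0,0),0)
        print(" ",nm,len(q),np.round([cx,cy,rad],1),"z",np.round(np.median(q[:,2]) if len(q) else 0,1), "pix",np.round([x.mean() for x in np.nonzero(m)][::-1],1) if len(q) else 0)
    m=win(tr,130)&(Z>12.5)&(Z<19); k,l,st,_=cv2.connectedComponentsWithStats(m.astype(np.uint8))
    for i in range(1,k):
        if st[i,4]>150:
            q=P[l==i]; print("  tray comp",st[i],[np.round(x,1) for x in cv2.minAreaRect(q[:,:2].astype(np.float32))])
    orange=(hsv[...,0]>8)&(hsv[...,0]<30)&(hsv[...,1]>60)
    for uv in sc:
        print("  scr px",hsv[uv[1],uv[0]],np.round(P[uv[1],uv[0]],1))
    for nm,uv,lo,hi in(("handle",sc[0],18,32),("blade",sc[1],2.2,8)):
        m=win(uv,35)&(Z>lo)&(Z<hi)
        if nm=="blade": m&=(hsv[...,0]<60)&(hsv[...,2]>100)
        k,l,st,_=cv2.connectedComponentsWithStats(m.astype(np.uint8)); i=1+np.argmax(st[1:,4]); q=P[l==i]
        print("  ",nm,len(q),[np.round(x,1) for x in cv2.minAreaRect(q[:,:2].astype(np.float32))],np.round(np.median(q,0),1))
    print("  tumbler rim ray z100",np.round(plane(R,c,(176,184) if n=="scene" else (446,262),100)))
```

```text
scene
 table z 0.052998846132425115
  tall 169 [500.7 417.2  22.4] z 90.1 pix [499.4 248.3]
  short 124 [409.4 301.5  22.5] z 39.8 pix [456.  215.7]
  jar 393 [600.4 255.4  27.3] z 79.8 pix [413.8 252.1]
  spindle 118 [455.7   9.   12.5] z 80.8 pix [345.4 174.5]
  tray comp [376 120  54  14 325] [array([85.9, 36.1]), array([ 72.2, 179.8]), np.float64(31.8)]
  tray comp [ 261  171  114   95 3259] [array([558.3,  -6.3]), array([143.4, 303.2]), np.float64(82.9)]
  tray comp [376 336  45  30 255] [array([789.8, 317.4]), array([ 46.2, 104.3]), np.float64(59.2)]
  scr px [ 18 135 217] [ 428.8 -344.2   28.9]
  scr px [ 21  48 202] [ 510.7 -328.9    3.8]
   handle 257 [array([ 422.1, -351.7]), array([112.4,  30.7]), np.float64(13.6)] [ 429.2 -348.3   26.1]
   blade 308 [array([ 509.1, -331.9]), array([75.6, 61.5]), np.float64(13.5)] [ 509.8 -332.     4.4]
  tumbler rim ray z100 [ 726. -321.  100.]
side
 table z 0.6209383959318302
  tall 84 [501.9 412.9  22.5] z 89.6 pix [219.4 137.7]
  short 91 [408.6 298.8  23.5] z 39.3 pix [213.7 182.9]
  jar 173 [599.1 251.1  27.5] z 80.8 pix [274.  155.7
[... 197 characters left out ...]
[array([559. ,  -7.7]), array([145.2, 302.4]), np.float64(82.3)]
  tray comp [150 296  27  33 298] [array([103.1,  20.7]), array([ 36.6, 108.5]), np.float64(6.4)]
  tray comp [229 311  68  65 873] [array([ 260., -200.]), array([157.8, 159.9]), np.float64(88.8)]
  tray comp [140 325  39  58 585] [array([ 57.3, -82.4]), array([146.9,  47.2]), np.float64(30.0)]
  scr px [ 22 116 234] [ 410.8 -360.1   28. ]
  scr px [ 25  27 236] [ 510.3 -332.5    4.6]
   handle 604 [array([ 422.3, -355. ]), array([113.1,  29.1]), np.float64(13.9)] [ 419.8 -356.1   26.2]
   blade 511 [array([ 509.8, -334.1]), array([70.4, 61.1]), np.float64(12.5)] [ 513.4 -333.9    4.8]
  tumbler rim ray z100 [ 720. -335.  100.]
```

Both views agree within 2–4 mm: tall spacer (501,415), spindle (455,7), scraper origin (451,-346) at yaw 0.236, tray yaw 172.5°, pocket ≈(606,9). I'll do the spacer first: move over it, tool x = world y, tool y = world x.

```bash
python3 -m inch '[[0,0,0,0.5,-0.15,0,0],[0,0,0,1,-0.3,0,0],[0,0,0,1,-0.3,0,0],[0,0,0,1,-0.3,0,0],[0,0,0,1,-0.3,0,0],[0,0,0,1,-0.3,0,0],[0,0,0,1,-0.3,0,0],[0,0,0,1,-0.3,0,0]]'; python3 -m inch '[[0,0,0,1,-0.3,0,0],[0,0,0,1,-0.3,0,0],[0,0,0,1,-0.3,0,0],[0,0,0,1,-0.3,0,0],[0,0,0,1,-0.3,0,0],[0,0,0,1,-0.3,0,0],[0,0,0,1,-0.3,0,0],[0,0,0,1,-0.3,0,0]]'
python3 -m inch '[[0,0,0,0.6,-0.2,0,0],[0,0,0,0.5,-0.1,0,0],[0,0,0,0,0,0,0],[0,0,0,0,0,0,0]]'
python3 - <<'E'
from h import *
f=grab_frame("wrist");save(f,"w1.png");s=r.sense();print(s["eef_pos"],s["tcp_rot"],np.round(f["cam_to_world"],3).tolist())
P,R,c=cloud(f);Z=P[...,2]
print(c)
for lo,hi in((85,95),(-3,3)):
    m=(Z>lo)&(Z<hi); q=P[m]; print(len(q))
m=(Z>80)&(Z<96);q=P[m];q=q[np.hypot(q[:,0]-501,q[:,1]-415)<45]
print(cv2.minEnclosingCircle(q[:,:2].astype(np.float32)),np.median(q[:,2]))
E
```

```text
clock: 0.77
eef_pos: [567.6, 189.3, 253.1]
tcp_rot: [-3.141, -0.0, 1.571]
contact_force: [0.3, -0.7, 0.6]
opening: 1.0
grasp_force: 0.0
clock: 1.43
eef_pos: [507.4, 389.2, 253.0]
tcp_rot: [-3.141, 0.0, 1.571]
contact_force: [0.6, -1.0, -0.3]
opening: 1.002
grasp_force: 0.0
clock: 1.77
eef_pos: [501.1, 414.9, 253.0]
tcp_rot: [-3.141, 0.001, 1.572]
contact_force: [0.3, -1.2, 0.5]
opening: 1.0
grasp_force: 0.0
[501.33570682 414.28472112 253.10503848] [-3.14141945e+00  7.68697039e-04  1.57088027e+00] [[1.0, 0.001, 0.001, 500.131], [0.002, -0.965, -0.261, 479.511], [0.001, 0.261, -0.965, 372.461], [0.0, 0.0, 0.0, 1.0]]
[500.13139655 479.51111581 372.4614048 ]
865
158167
((499.1773681640625, 414.7159118652344), 22.005889892578125) 88.67296217362667
```

View pics/w1.png

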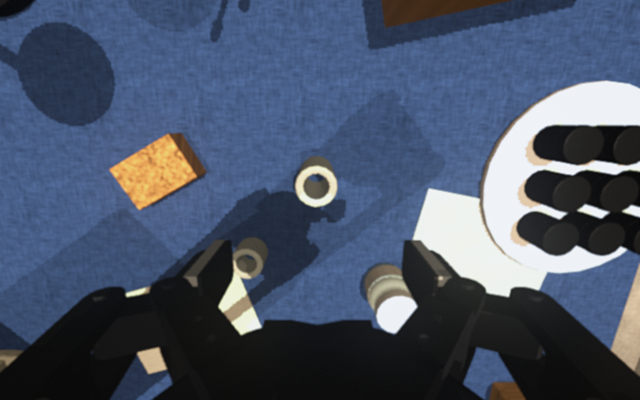

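The wrist view shows the tall spacer's ring at (316,185), between the fingers at about (500,415). Next I descend to TCP z≈65 and grip it.

```bash
python3 -m inch '[[0,0,0,0,0,0.6,0],[0,0,0,0,0,1,0],[0,0,0,0,0,1,0],[0,0,0,0,0,1,0],[0,0,0,0,0,1,0],[0,0,0,0,0,1,0],[0,0,0,0,0,0.9,0],[0,0,0,0,0,0.6,0]]' 50; python3 -m inch '[[0,0,0,0,0,0.4,0],[0,0,0,0,0,0,0],[0,0,0,0,0,0,0.3],[0,0,0,0,0,0,0.5],[0,0,0,0,0,0,1],[0,0,0,0,0,0,1],[0,0,0,0,0,0,1],[0,0,0,0,0,0,1]]'
python3 -m inch '[[0,0,0,0,0,0,1],[0,0,0,0,0,0,1],[0,0,0,0,0,0,1]]'
```

```text
clock: 2.48
eef_pos: [501.1, 412.7, 73.5]
tcp_rot: [-3.14, 0.002, 1.569]
contact_force: [0.5, -0.1, 0.4]
opening: 0.998
grasp_force: 0.0
clock: 3.15
eef_pos: [502.0, 415.6, 67.3]
tcp_rot: [3.14, -0.001, 1.571]
contact_force: [-1.6, -1.0, 6.7]
opening: 0.51
grasp_force: 50.1
clock: 3.4
eef_pos: [502.0, 415.5, 67.3]
tcp_rot: [3.14, -0.001, 1.571]
contact_force: [-0.3, -1.3, 6.4]
opening: 0.514
grasp_force: 50.1
```

```bash
python3 -m inch '[[0,0,0,0,0,-0.3,1],[0,0,0,0,0,-0.7,1],[0,0,0,0,0,-1,1],[0,0,0,0,0,-1,1],[0,0,0,0,0,-1,1],[0,0,0,0,0,-0.7,1],[0,0,0,-0.3,0,-0.4,1],[0,0,0,-0.6,-0.1,-0.1,1]]'; python3 -m inch '[[0,0,0,-0.8,-0.1,0,1],[0,0,0,-0.8,-0.1,0,1],[0,0,0,-0.8,-0.1,0,1],[0,0,0,-0.8,-0.1,0,1],[0,0,0,-0.8,-0.1,0,1],[0,0,0,-0.8,-0.1,0,1],[0,0,0,-0.8,-0.1,0,1],[0,0,0,-0.8,-0.1,0,1]]'
python3 -m inch '[[0,0,0,-0.8,-0.1,0,1],[0,0,0,-0.8,-0.1,0,1],[0,0,0,-0.8,-0.1,0,1],[0,0,0,-0.8,-0.1,0,1],[0,0,0,-0.6,-0.1,0,1],[0,0,0,-0.3,-0.1,0,1],[0,0,0,0,0,0,1],[0,0,0,0,0,0,1]]'
python3 - <<'E'
from h import *
s=r.sense();print(s["eef_pos"],s["tcp_rot"],s["opening"],s["grasp_force"])
for n in("wrist","scene","side"):
    f=grab_frame(n);save(f,n[0]+"2.png")
    import pickle;pickle.dump(f,open(n+"2.pkl","wb"))
E
python3 -c "
import cv2,numpy as np
a=cv2.imread('pics/w2.png');b=cv2.imread('pics/s2.png')
cv2.imwrite('pics/m2.png',np.vstack([cv2.resize(a,(480,300)),cv2.resize(b,(480,300))]))"
```

```text
clock: 4.07
eef_pos: [499.7, 393.5, 198.2]
tcp_rot: [3.138, -0.003, 1.572]
contact_force: [0.1, -0.0, -1.7]
opening: 0.509
grasp_force: 50.9
clock: 4.73
eef_pos: [477.0, 229.9, 194.5]
tcp_rot: [-3.139, 0.001, 1.571]
contact_force: [0.1, 0.3, -0.7]
opening: 0.51
grasp_force: 50.9
clock: 5.4
eef_pos: [463.1, 129.6, 195.4]
tcp_rot: [-3.141, 0.0, 1.57]
contact_force: [-0.7, 0.4, -1.2]
opening: 0.508
grasp_force: 50.9
[463.14467766 129.56545499 195.37874031] [-3.14084864e+00  1.92587661e-05  1.56960575e+00] 0.508322415825582 50.87838649749756
```

View pics/m2.png

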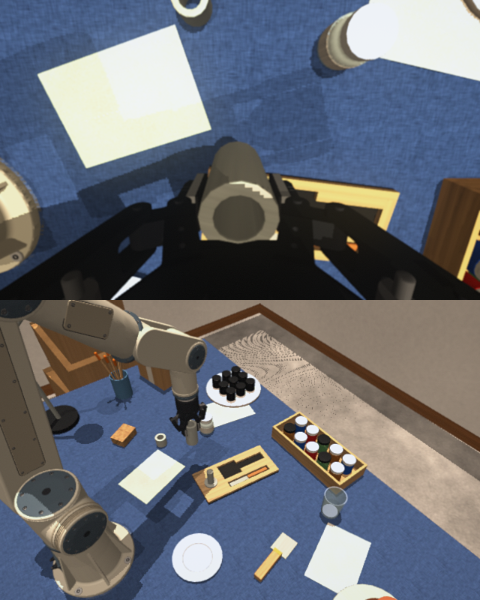

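The spacer is held (wrist view, about (238,200)), but the tool is still 122 mm short of the spindle. I'll finish the traverse and compare spacer and spindle axes.

```bash
python3 -m inch '[[0,0,0,-0.5,-0.04,0,1],[0,0,0,-0.9,-0.06,0,1],[0,0,0,-0.9,-0.06,0,1],[0,0,0,-0.9,-0.06,0,1],[0,0,0,-0.9,-0.06,0,1],[0,0,0,-0.6,-0.05,0,1],[0,0,0,-0.2,0,0,1],[0,0,0,0,0,0,1]]'
python3 -m inch '[[0,0,0,0,0,0,1],[0,0,0,0,0,0,1]]'
cat > fit.py <<'E'
from h import *
from scipy.optimize import least_squares
def cyl(q,rad,x0):
    # axis fit at z0 of slightly tilted cylinder of known radius
    z0=q[:,2].mean()
    g=lambda p:np.hypot(q[:,0]-p[0]-p[2]*(q[:,2]-z0),q[:,1]-p[1]-p[3]*(q[:,2]-z0))-rad
    s=least_squares(g,[*x0,0,0],loss="soft_l1"); return s.x,z0,np.median(abs(s.fun)),len(q)
E
python3 - <<'E'
from fit import *
s=r.sense();e=s["eef_pos"];print(e,s["tcp_rot"],s["contact_force"])
for n in("scene","side","wrist"):
    f=grab_frame(n);save(f,n+"3.png");P,R,c=cloud(f);P=P.reshape(-1,3)
    d=np.hypot(P[:,0]-e[0],P[:,1]-e[1]);z=P[:,2]
    for nm,m,rad in(("spacer",(d<26)&(z>e[2]-62)&(z<e[2]-26),22),("spindle",(d<22)&(z>28)&(z<84),12)):
        q=P[m]; 
        if len(q)>30:
            p,z0,er,k=cyl(q,rad,e[:2]);print(n,nm,np.round(p,3),"z0 %.0f err %.2f n %d"%(z0,er,k),np.round(q[:,2].min(),0))
E
```

```text
clock: 6.22
eef_pos: [455.5, 6.7, 195.8]
tcp_rot: [3.142, 0.0, 1.57]
contact_force: [0.9, 0.1, -1.6]
opening: 0.506
grasp_force: 50.9
clock: 6.38
eef_pos: [455.6, 8.2, 195.7]
tcp_rot: [3.142, -0.0, 1.571]
contact_force: [0.9, -0.4, -1.4]
opening: 0.509
grasp_force: 50.9
[455.62234199   8.15620387 195.74775771] [ 3.14155603e+00 -2.44987548e-04  1.57127796e+00] [ 0.92277841 -0.4071594  -1.36919631]
scene spacer [ 4.54615e+02  8.86000e+00  2.70000e-02 -7.00000e-03] z0 152 err 0.63 n 190 134.0
scene spindle [ 4.53697e+02  7.66100e+00 -1.00000e-03 -3.00000e-03] z0 57 err 0.63 n 137 28.0
side spacer [ 4.56167e+02  8.72200e+00  1.50000e-02 -0.00000e+00] z0 151 err 0.72 n 151 134.0
side spindle [ 4.54796e+02  6.94300e+00 -5.00000e-03 -3.00000e-03] z0 56 err 0.77 n 105 28.0
wrist spacer [4.54155e+02 7.22800e+00 1.60000e-02 1.50000e-02] z0 154 err 0.19 n 958 134.0
wrist spindle [ 4.52903e+02  5.83300e+00 -1.00000e-03  2.00000e-03] z0 55 err 0.08 n 235 28.0
```

```bash
python3 -m inch '[[-0.005,0,0,-0.056,-0.08,0.3,1],[0,0,0,0,0,0.3,1],[0,0,0,0,0,0.2,1],[0,0,0,0,0,0,1],[0,0,0,0,0,0,1]]'
python3 - <<'E'
from fit import *
s=r.sense();e=s["eef_pos"];print(e,s["tcp_rot"],s["contact_force"])
for n in("scene","side","wrist"):
    f=grab_frame(n);P,R,c=cloud(f);P=P.reshape(-1,3)
    d=np.hypot(P[:,0]-e[0],P[:,1]-e[1]);z=P[:,2]
    for nm,m,rad in(("spacer",(d<26)&(z>e[2]-64)&(z<e[2]-26),22),("spindle",(d<22)&(z>28)&(z<84),12)):
        q=P[m]; 
        if len(q)>30:
            p,z0,er,k=cyl(q,rad,e[:2]);print(n,nm,np.round(p,3),"z0 %.0f err %.2f n %d"%(z0,er,k),np.round(q[:,2].min(),0))
E
```

```text
clock: 6.95
eef_pos: [453.6, 6.3, 175.4]
tcp_rot: [3.127, -0.0, 1.571]
contact_force: [-0.2, -0.4, -1.1]
opening: 0.509
grasp_force: 50.9
[453.59558004   6.25709096 175.43245338] [ 3.12703379e+00 -5.66439549e-06  1.57102473e+00] [-0.17751893 -0.38265138 -1.06829285]
scene spacer [ 4.53321e+02  7.00400e+00  4.00000e-03 -1.60000e-02] z0 131 err 0.68 n 195 112.0
scene spindle [ 4.53808e+02  7.48300e+00 -4.00000e-03  6.00000e-03] z0 58 err 0.68 n 138 28.0
side spacer [4.54956e+02 6.71000e+00 5.00000e-03 1.20000e-02] z0 131 err 0.69 n 150 112.0
side spindle [4.54872e+02 6.86500e+00 1.00000e-03 2.00000e-02] z0 56 err 0.69 n 108 28.0
wrist spacer [4.53175e+02 5.11300e+00 1.00000e-03 1.10000e-02] z0 133 err 0.16 n 982 111.0
wrist spindle [ 4.52864e+02  5.85700e+00 -6.00000e-03  1.00000e-03] z0 49 err 0.08 n 205 28.0
```

Aligned to about 0.5 mm. Now I lower past the taper gently, compensating the small tool tilt.

```bash
python3 -m inch '[[0,0,0,0.016,-0.005,0.3,1],[0,0,0,0,-0.005,0.3,1],[0,0,0,0,-0.004,0.25,1],[0,0,0,0,-0.004,0.25,1],[0,0,0,0,0,0,1]]';python3 -m inch '[[0,0,0,0,-0.003,0.2,1],[0,0,0,0,-0.003,0.2,1],[0,0,0,0,0,0,1],[0,0,0,0,0,0,1]]'
```

```text
clock: 7.52
eef_pos: [452.7, 6.5, 146.7]
tcp_rot: [3.128, 0.0, 1.571]
contact_force: [-0.1, -0.6, -1.1]
opening: 0.51
grasp_force: 50.9
clock: 7.85
eef_pos: [453.5, 6.5, 138.0]
tcp_rot: [3.126, 0.0, 1.571]
contact_force: [-0.7, 0.1, -1.3]
opening: 0.512
grasp_force: 50.9
```

```bash
python3 -m inch '[[0,0,0,0,-0.004,0.3,1],[0,0,0,0,-0.004,0.3,1],[0,0,0,0,-0.004,0.3,1],[0,0,0,0,-0.004,0.3,1],[0,0,0,0,-0.004,0.3,1],[0,0,0,0,-0.003,0.2,1],[0,0,0,0,0,0,1],[0,0,0,0,0,0,1]]';python3 -m inch '[[0,0,0,0,0,0.08,1],[0,0,0,0,0,0.06,1],[0,0,0,0,0,0,1],[0,0,0,0,0,0,1]]'
```

```text
clock: 8.52
eef_pos: [453.5, 6.5, 95.3]
tcp_rot: [3.127, 0.0, 1.571]
contact_force: [0.1, 0.4, -1.9]
opening: 0.51
grasp_force: 50.9
clock: 8.85
eef_pos: [453.9, 6.5, 92.4]
tcp_rot: [3.126, -0.0, 1.571]
contact_force: [-0.7, -0.1, -2.5]
opening: 0.513
grasp_force: 50.9
```

```bash
python3 -m inch '[[0,0,0,0,0,0.05,1],[0,0,0,0,0,0.05,1],[0,0,0,0,0,0,1],[0,0,0,0,0,0,1]]';python3 -m inch '[[0,0,0,0,0,0.04,1],[0,0,0,0,0,0,1],[0,0,0,0,0,0,1]]'
```

```text
clock: 9.18
eef_pos: [453.8, 6.5, 89.7]
tcp_rot: [3.126, -0.0, 1.571]
contact_force: [-0.3, -0.7, -2.6]
opening: 0.508
grasp_force: 50.9
clock: 9.43
eef_pos: [454.0, 6.5, 89.1]
tcp_rot: [3.126, 0.0, 1.571]
contact_force: [-2.1, -0.8, 5.6]
opening: 0.508
grasp_force: 51.4
```

Seated on the collar (5.6 N up at z 89). Releasing and lifting clear.

```bash
python3 -m inch '[[0,0,0,0,0,0,0.45],[0,0,0,0,0,0,0.35],[0,0,0,0,0,0,0.2],[0,0,0,0,0,0,0.1],[0,0,0,0,0,0,0],[0,0,0,0,0,0,0],[0,0,0,0,0,-0.2,0],[0,0,0,0,0,-0.5,0]]';python3 -m inch '[[0.005,0,0,0,0,-0.8,0],[0,0,0,0,0,-1,0],[0,0,0,0,0,-1,0],[0,0,0,0,0,-1,0],[0,0,0,-0.3,0,-0.8,0],[0,0,0,-0.6,0,-0.5,0],[0,0,0,-0.9,0,0,0],[0,0,0,-0.9,0,0,0]]'
python3 - <<'E'
from fit import *
s=r.sense();print(s["eef_pos"],s["tcp_rot"])
for n in("scene","side"):
    f=grab_frame(n);save(f,n+"4.png");P,R,c=cloud(f);P=P.reshape(-1,3)
    d=np.hypot(P[:,0]-454.3,P[:,1]-7);z=P[:,2]
    q=P[(d<27)&(z>30)&(z<107)];p,z0,er,k=cyl(q,22,(454.3,7));print(n,np.round(p,3),er,k,"top",np.percentile(z[(d<24)&(z<125)],[90,97]))
E
```

```text
clock: 10.1
eef_pos: [452.6, 6.5, 105.6]
tcp_rot: [3.129, 0.0, 1.571]
contact_force: [0.3, 0.2, -0.1]
opening: 0.998
grasp_force: 0.0
clock: 10.77
eef_pos: [453.8, -61.5, 235.4]
tcp_rot: [3.139, 0.0, 1.572]
contact_force: [0.0, 0.1, 0.9]
opening: 1.0
grasp_force: 0.0
[453.82069618 -61.51221451 235.35641176] [3.13887778e+00 3.49814724e-04 1.57212570e+00]
scene [4.54127e+02 7.31400e+00 2.30000e-02 8.00000e-03] 0.8265471085479135 393 top [111.8229926  113.72177133]
side [ 4.55007e+02  6.56800e+00 -9.00000e-03 -4.00000e-03] 0.8723603796201083 308 top [112.44551346 114.79350812]
```

Spacer seated (top at 112, axis matches). Next: the scraper.

```bash
python3 -m inch '[[0,0,0,-1,0,0,0],[0,0,0,-1,0,0,0],[0,0,0,-1,0,0,0],[0,0,0,-1,0,0,0],[0,0,0,-1,0,0,0],[0,0,0,-1,0,0,0],[0,0,0,-1,0,0,0],[0,0,0,-1,-0.1,0,0]]';python3 -m inch '[[0,0,0,-1,0,0,0],[0,0,0,-1,0,0,0],[0,0,0.0386,-0.8,0,0,0],[0,0,0.0386,0,0,0,0],[0,0,0.0386,0,0,0,0],[0,0,0.0386,0,0,0,0],[0,0,0.0386,0,0,0,0],[0,0,0.0386,0,0,0,0]]'
python3 -m inch '[[0,0,0.0386,0,0,0,0],[0,0,0.0386,0,0,0,0],[0,0,0.0386,0,0,0,0],[0,0,0.0386,0,0,0,0],[0,0,0.0386,0,0,0,0],[0,0,0,0,0,0,0],[0,0,0,0,0,0,0]]'
python3 - <<'E'
from h import *
s=r.sense();print(s["eef_pos"],s["tcp_rot"],s["qpos"])
f=grab_frame("wrist");save(f,"w5.png");P,R,c=cloud(f);Z=P[...,2]
hsv=cv2.cvtColor(f["pixels"],cv2.COLOR_RGB2HSV)
m=(Z>14)&(Z<32)&(hsv[...,0]>8)&(hsv[...,0]<30)&(np.hypot(P[...,0]-430,P[...,1]+350)<110)
k,l,st,_=cv2.connectedComponentsWithStats(m.astype(np.uint8));i=1+np.argmax(st[1:,4]);q=P[l==i]
print(len(q),cv2.minAreaRect(q[:,:2].astype(np.float32)),np.median(q[:,2]))
E
```

```text
clock: 11.53
eef_pos: [451.0, -261.8, 234.0]
tcp_rot: [3.141, -0.0, 1.571]
contact_force: [0.4, -1.3, 0.2]
opening: 1.004
grasp_force: 0.0
clock: 12.2
eef_pos: [450.9, -330.5, 233.8]
tcp_rot: [-3.141, -0.0, 0.837]
contact_force: [0.9, 0.1, 0.6]
opening: 0.998
grasp_force: 0.0
clock: 12.78
eef_pos: [450.9, -330.6, 233.8]
tcp_rot: [-3.141, 0.0, 0.241]
contact_force: [-0.0, 0.4, 0.4]
opening: 1.004
grasp_force: 0.0
[ 450.88421784 -330.59014773  233.82303397] [-3.14128636e+00  9.10367702e-05  2.40822690e-01] [-6.35420021e-01  2.71491638e-01  1.79548962e+00  1.43365721e-04
  1.07490501e+00  6.94485396e-01]
1991 ((422.57696533203125, -355.9195251464844), (109.08853149414062, 28.549442291259766), 13.25362777709961) 24.811098438332124
```

View pics/w5.png

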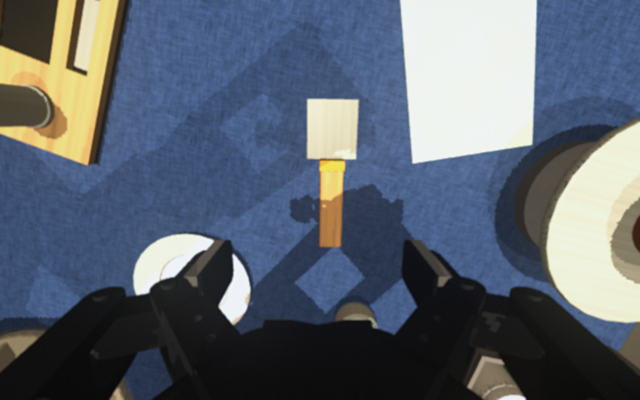

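Wrist view: scraper between fingers, blade (332,128), handle (331,205), aligned. Shift to its balance point, then descend.

```bash
python3 -m inch '[[0,0,0,-0.137,0.675,0.4,0],[0,0,0,0,0,1,0],[0,0,0,0,0,1,0],[0,0,0,0,0,1,0],[0,0,0,0,0,1,0],[0,0,0,0,0,1,0],[0,0,0,0,0,1,0],[0,0,0,0,0,0.8,0]]' 60; python3 -m inch '[[0,0,0,0,0,0.5,0],[0,0,0,0,0,0.2,0],[0,0,0,0,0,0.05,0],[0,0,0,0,0,0,0.2],[0,0,0,0,0,0,0.4],[0,0,0,0,0,0,0.5],[0,0,0,0,0,0,0.5],[0,0,0,0,0,0,0.5]]'
```

```text
clock: 13.5
eef_pos: [451.0, -347.7, 52.0]
tcp_rot: [-3.141, 0.001, 0.241]
contact_force: [0.2, -0.1, -0.4]
opening: 1.004
grasp_force: 0.0
clock: 14.17
eef_pos: [451.8, -348.5, 35.8]
tcp_rot: [3.141, -0.001, 0.237]
contact_force: [-0.6, -0.7, 0.3]
opening: 0.498
grasp_force: 0.0
```

```bash
python3 -m inch '[[0,0,0,0,0,-0.0,0.6],[0,0,0,0,0,0,0.7],[0,0,0,0,0,0,1],[0,0,0,0,0,0,1],[0,0,0,0,0,0,1],[0,0,0,0,0,0,1]]' 80; python3 -m inch '[[0,0,0,0,0,-0.1,1],[0,0,0,0,0,-0.2,1],[0,0,0,0,0,-0.3,1],[0,0,0,0,0,-0.3,1],[0,0,0,0,0,-0.1,1],[0,0,0,0,0,0,1],[0,0,0,0,0,0,1]]'
python3 - <<'E'
from h import *
s=r.sense();e=s["eef_pos"];print(e,s["tcp_rot"],s["contact_force"],s["wrist_torque"])
for n in("side","wrist"):
    f=grab_frame(n);save(f,n+"6.png");P,R,c=cloud(f);Z=P[...,2]
    hsv=cv2.cvtColor(f["pixels"],cv2.COLOR_RGB2HSV)
    a=.237;u=(P[...,0]-e[0])*np.cos(a)+(P[...,1]-e[1])*np.sin(a);v=-(P[...,0]-e[0])*np.sin(a)+(P[...,1]-e[1])*np.cos(a)
    for nm,m in(("blade",(u>32)&(u<97)&(abs(v)<32)&(Z>15)&(Z<50)),("handle",(u<-25)&(u>-90)&(abs(v)<11)&(Z>15)&(Z<70)&(hsv[...,0]<30))):
        if m.sum()<20: print(n,nm,m.sum());continue
        A=np.c_[u[m],v[m],np.ones(m.sum())];b=Z[m]
        for _ in range(3):
            p=np.linalg.lstsq(A,b,rcond=None)[0];g=abs(A@p-b)<4;A=A[g];b=b[g]
        print(n,nm,len(b),np.round(p,3),"u",A[:,0].min(),A[:,0].max(),"v",A[:,1].min(),A[:,1].max())
E
```

```text
clock: 14.67
eef_pos: [451.6, -348.4, 35.7]
tcp_rot: [3.141, -0.0, 0.237]
contact_force: [-0.2, 0.1, 8.2]
opening: 0.302
grasp_force: 79.1
clock: 15.25
eef_pos: [451.6, -348.3, 60.4]
tcp_rot: [3.141, -0.0, 0.237]
contact_force: [-0.7, 0.4, -2.6]
opening: 0.307
grasp_force: 79.0
[ 451.58042174 -348.30584339   60.37946539] [ 3.14106889e+00 -4.32499274e-04  2.36862287e-01] [-0.7250642   0.42258048 -2.63274656] [ 0.08070708 -0.02264467 -0.01869239]
side blade 99 [-1.8000e-02  6.8000e-02  3.2645e+01] u 36.48538188278755 96.06884898388137 v -29.803965357894413 -8.36818738356626
side handle 234 [5.400e-02 2.100e-02 5.358e+01] u -86.28755177563501 -25.2746113038307 v -10.952770361776661 10.840496532707332
wrist blade 13990 [ 0.    -0.    27.153] u 32.000549712873415 94.17045599587236 v -31.20814994357022 29.275175000319447
wrist handle 1055 [-1.0000e-03 -1.0000e-03  4.9146e+01] u -42.48987440494095 -25.03302062208201 v -10.950079838309012 10.867291575923037
```

View pics/wrist6.png

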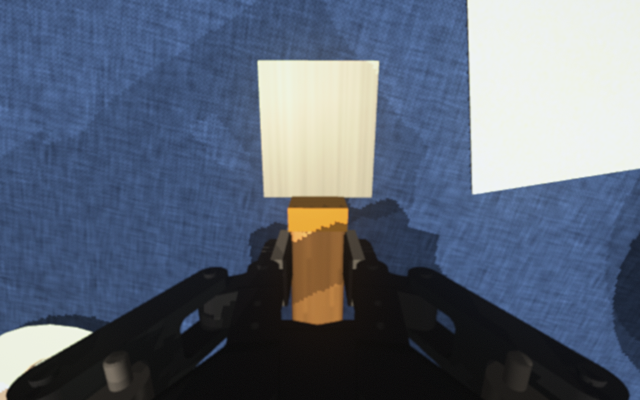

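Scraper gripped level (blade plane flat in wrist view at (318,130), handle between pads). Lift, move towards the tray, then turn 159°.

```bash
python3 -m inch '[[0,0,0,0,0,-0.4,1],[0,0,0,0,0,-0.7,1],[0,0,0,0,0,-0.8,1],[0,0,0,0,0,-0.8,1],[0,0,0,0,0,-0.8,1],[0,0,0,0,0,-0.6,1],[0,0,0,0.3,-0.4,-0.3,1],[0,0,0,0.5,-0.7,0,1]]'; python3 -m inch '[[0,0,0,0.6,-0.8,0,1],[0,0,0,0.6,-0.8,0,1],[0,0,0,0.6,-0.8,0,1],[0,0,0,0.6,-0.8,0,1],[0,0,0,0.6,-0.8,0,1],[0,0,0,0.6,-0.8,0,1],[0,0,0,0.4,-0.6,0,1],[0,0,-0.03,0.2,-0.3,0,1]]'
python3 -m inch '[[0,0,-0.038,0,0,0,1],[0,0,-0.038,0,0,0,1],[0,0,-0.038,0,0,0,1],[0,0,-0.038,0,0,0,1],[0,0,-0.038,0,0,0,1],[0,0,-0.038,0,0,0,1],[0,0,-0.038,0,0,0,1],[0,0,-0.038,0,0,0,1]]'
python3 -m inch '[[0,0,-0.038,0,0,0,1],[0,0,-0.038,0,0,0,1],[0,0,-0.038,0,0,0,1],[0,0,-0.038,0,0,0,1],[0,0,-0.038,0,0,0,1],[0,0,-0.038,0,0,0,1],[0,0,-0.038,0,0,0,1],[0,0,-0.038,0,0,0,1]]'
python3 -m inch '[[0,0,-0.038,0,0,0,1],[0,0,-0.038,0,0,0,1],[0,0,-0.038,0,0,0,1],[0,0,-0.038,0,0,0,1],[0,0,-0.038,0,0,0,1],[0,0,-0.038,0,0,0,1],[0,0,-0.02,0,0,0,1],[0,0,0,0,0,0,1]]'
```

```text
clock: 16.02
eef_pos: [465.2, -318.0, 172.4]
tcp_rot: [3.139, -0.002, 0.235]
contact_force: [-0.2, -0.2, -2.4]
opening: 0.302
grasp_force: 79.0
clock: 16.68
eef_pos: [533.4, -150.8, 169.9]
tcp_rot: [-3.141, 0.0, 0.331]
contact_force: [0.3, 0.4, -2.0]
opening: 0.302
grasp_force: 79.1
clock: 17.35
eef_pos: [532.7, -152.8, 169.8]
tcp_rot: [-3.141, -0.0, 1.292]
contact_force: [0.1, -0.1, -1.2]
opening: 0.299
grasp_force: 79.0
clock: 18.02
eef_pos: [532.7, -152.8, 169.9]
tcp_rot: [-3.141, -0.001, 2.247]
contact_force: [0.4, 0.4, -1.5]
opening: 0.304
grasp_force: 79.0
clock: 18.68
eef_pos: [532.7, -152.9, 169.9]
tcp_rot: [3.141, -0.001, 3.023]
contact_force: [0.3, 0.8, -2.1]
opening: 0.303
grasp_force: 79.0
```

```bash
python3 -m inch '[[0,0,0.003,-0.1,0.4,0,1],[0,0,0,-0.3,0.9,0,1],[0,0,0,-0.3,1,0,1],[0,0,0,-0.3,1,0,1],[0,0,0,-0.3,1,0,1],[0,0,0,-0.3,1,0,1],[0,0,0,-0.3,0.9,0,1],[0,0,0,-0.24,0.5,0,1]]'; python3 -m inch '[[0,0,0,0,0.09,0.6,1],[0,0,0,0,0,1,1],[0,0,0,0,0,1,1],[0,0,0,0,0,0.6,1],[0,0,0,0,0,0.2,1],[0,0,0,0,0,0,1],[0,0,0,0,0,0,1]]'
cat > look.py <<'E'
from h import *
import sys
s=r.sense();e=s["eef_pos"];print(np.round(e,1),np.round(s["tcp_rot"],3),np.round(s["contact_force"],1))
zu=e[2]-35.7
F={}
for n in("scene","side","wrist"):
    f=grab_frame(n);save(f,n+sys.argv[1]);P,R,c=cloud(f);Z=P[...,2]
    X=P[...,:2]-e[:2];a=s["tcp_rot"][2];u=X@[np.cos(a),np.sin(a)];v=X@[-np.sin(a),np.cos(a)]
    b=(u>30)&(u<100)&(abs(v)<36)&(abs(Z-zu-4)<5)
    h=(u<30)&(u>-95)&(abs(v)<20)&(abs(Z-zu-26)<5)
    t=(abs(P[...,0]-560)<175)&(abs(P[...,1]+7)<105)&(Z>13)&(Z<19)
    k,l,st,_=cv2.connectedComponentsWithStats(t.astype(np.uint8));t=l==1+np.argmax(st[1:,4])
    for nm,m in(("blade",b),("handle",h),("tray",t)):
        if m.sum()>30: print(n,nm,m.sum(),[np.round(x,1) for x in cv2.minAreaRect(P[m][:,:2].astype(np.float32))],"z",np.round(np.median(Z[m]),1))
E
python3 look.py 7.png; python3 -c "
import cv2,numpy as np
a=cv2.imread('pics/wrist7.png');b=cv2.imread('pics/scene7.png')[130:280,220:460]
cv2.imwrite('pics/m7.png',np.vstack([cv2.resize(a,(480,300)),cv2.resize(b,(480,300))]))"
```

```text
clock: 19.35
eef_pos: [608.2, 8.2, 169.9]
tcp_rot: [3.141, -0.0, 3.01]
contact_force: [0.2, 0.2, -2.1]
opening: 0.305
grasp_force: 79.1
clock: 19.93
eef_pos: [608.4, 7.6, 85.5]
tcp_rot: [-3.142, 0.0, 3.01]
contact_force: [0.1, 0.2, -1.1]
opening: 0.299
grasp_force: 79.0
[608.4   7.6  85.5] [-3.142  0.     3.01 ] [ 0.1  0.2 -1.1]
scene blade 154 [array([546.8,  17.8]), array([59.4, 64.3]), np.float64(83.4)] z 53.9
scene handle 407 [array([641.2,   2.3]), array([ 38.5, 108.3]), np.float64(79.6)] z 75.6
scene tray 2081 [array([557.6,  -6.4]), array([142.5, 303.9]), np.float64(82.3)] z 15.9
side blade 387 [array([547. ,  15.5]), array([62.9, 63.4]), np.float64(82.0)] z 54.4
side handle 182 [array([639.4,   4.3]), array([ 38.7, 110.6]), np.float64(83.4)] z 76.5
side tray 1888 [array([558.5,  -7.9]), array([143.6, 301.5]), np.float64(82.1)] z 16.4
wrist blade 14610 [array([546.4,  15. ]), array([60.4, 65.3]), np.float64(82.2)] z 53.3
wrist handle 6501 [array([616.2,   6.2]), array([38.5, 67.7]), np.float64(83.4)] z 75.6
wrist tray 27889 [array([559.8,  -8.4]), array([141.4, 179. ]), np.float64(82.5)] z 14.9
```

View pics/m7.png

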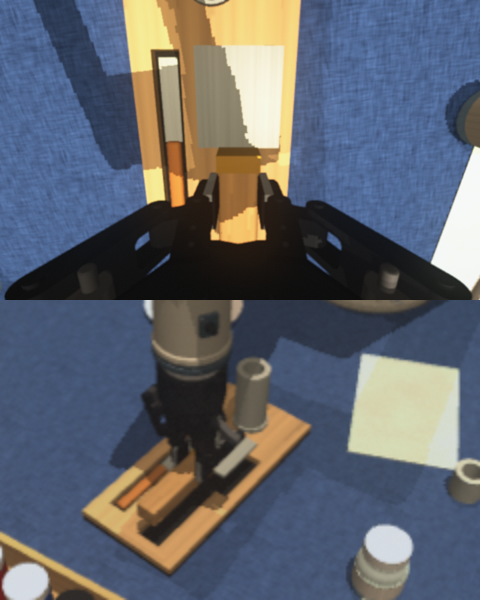

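The scraper hovers over the pocket, blade towards the spindle; measurement says shift about (-2.8,+0.6) mm. I'll correct, go down to 4 mm above the tray, and check the gaps.

```bash
python3 -m inch '[[0,0,0,0.114,0.01,0.3,1],[0,0,0,0,0,0.4,1],[0,0,0,0,0,0.3,1],[0,0,0,0,0,0.15,1],[0,0,0,0,0,0,1],[0,0,0,0,0,0,1]]'
python3 look.py 8.png; python3 -c "
import cv2,numpy as np
a=cv2.imread('pics/wrist8.png')[:300,160:560];b=cv2.imread('pics/scene8.png')[150:275,240:400]
cv2.imwrite('pics/m8.png',np.hstack([cv2.resize(a,(400,300)),cv2.resize(b,(384,300))]))"
```

```text
clock: 20.58
eef_pos: [605.1, 8.4, 55.7]
tcp_rot: [-3.141, -0.001, 3.011]
contact_force: [-0.3, 0.1, -1.6]
opening: 0.303
grasp_force: 79.1
[605.1   8.4  55.7] [-3.141e+00 -1.000e-03  3.011e+00] [-0.3  0.1 -1.6]
scene blade 148 [array([543.2,  19.1]), array([58.4, 65.5]), np.float64(81.4)] z 24.0
scene handle 389 [array([637.8,   2.8]), array([ 37.3, 104.9]), np.float64(79.6)] z 45.8
scene tray 2367 [array([557.8,  -6.3]), array([142.4, 303.2]), np.float64(82.3)] z 16.0
side blade 382 [array([542.4,  15.5]), array([71.4, 65.8]), np.float64(80.7)] z 25.1
side handle 176 [array([635.2,   0.9]), array([ 37.4, 110.5]), np.float64(77.6)] z 46.9
side tray 1961 [array([558.4,  -8.5]), array([143.3, 301.3]), np.float64(82.3)] z 16.4
wrist blade 14658 [array([542.7,  15.8]), array([60.3, 65.6]), np.float64(82.5)] z 23.4
wrist handle 6512 [array([612.7,   6.5]), array([38.5, 67.6]), np.float64(82.2)] z 45.6
wrist tray 36523 [array([557.9,  -8.4]), array([141.6, 160.8]), np.float64(82.5)] z 14.9
```

View pics/m8.png

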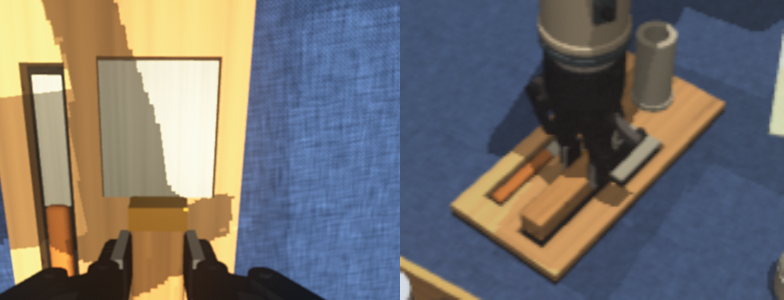

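Blade sits neatly inside the pocket outline (crop, (97–220, 57–196)). Lowering gently.

```bash
python3 -m inch '[[0,0,0,0,0,0.15,1],[0,0,0,0,0,0.15,1],[0,0,0,0,0,0,1],[0,0,0,0,0,0,1]]';python3 -m inch '[[0,0,0,0,0,0.1,1],[0,0,0,0,0,0.08,1],[0,0,0,0,0,0,1],[0,0,0,0,0,0,1]]'
```

```text
clock: 21.07
eef_pos: [605.1, 8.4, 48.4]
tcp_rot: [-3.141, -0.001, 3.011]
contact_force: [1.4, 0.4, -2.3]
opening: 0.301
grasp_force: 79.1
clock: 21.4
eef_pos: [605.2, 8.4, 44.1]
tcp_rot: [-3.142, -0.0, 3.011]
contact_force: [0.2, 0.1, -1.7]
opening: 0.301
grasp_force: 79.1
```

Underside ≈8.4, inside the pocket with no contact. Last 2–3 mm.

```bash
python3 -m inch '[[0,0,0,0,0,0.06,1],[0,0,0,0,0,0.03,1],[0,0,0,0,0,0,1],[0,0,0,0,0,0,1]]';python3 -m inch '[[0,0,0,0,0,0.03,1],[0,0,0,0,0,0,1],[0,0,0,0,0,0,1]]'
```

```text
clock: 21.73
eef_pos: [605.3, 8.4, 42.0]
tcp_rot: [-3.142, -0.0, 3.011]
contact_force: [-0.4, 0.2, -1.5]
opening: 0.303
grasp_force: 79.1
clock: 21.98
eef_pos: [605.4, 8.3, 41.7]
tcp_rot: [3.142, 0.0, 3.011]
contact_force: [-2.8, 0.5, 4.5]
opening: 0.305
grasp_force: 79.8
```

On the floor (4.5 N). Release with partial opening (knife nearby), lift straight.

```bash
python3 -m inch '[[0,0,0,0,0,0,0.65],[0,0,0,0,0,0,0.6],[0,0,0,0,0,0,0.5],[0,0,0,0,0,0,0.5],[0,0,0,0,0,-0.1,0.5],[0,0,0,0,0,-0.3,0.5],[0,0,0,0,0,-0.6,0.5],[0,0,0,0,0,-1,0.5]]';python3 -m inch '[[0,0,0,0,0,-1,0.5],[0,0,0,0,0,-1,0.5],[0,0,0,0,0,-1,0.5],[0,0,0,-0.5,0,-1,0.5],[0,0,0,-1,0,-1,0.5],[0,0,0,-1,0,-0.5,0.5],[0,0,0,-0.5,0,0,0.5],[0,0,0,0,0,0,0.5]]'
python3 - <<'E'
from fit import *
s=r.sense();e=s["eef_pos"];print(e,s["contact_force"])
for n in("scene","side","wrist"):
    f=grab_frame(n);save(f,n+"9.png");P,R,c=cloud(f);Z=P[...,2]
    t=(abs(P[...,0]-560)<175)&(abs(P[...,1]+7)<105)&(Z>13)&(Z<19)
    k,l,st,_=cv2.connectedComponentsWithStats(t.astype(np.uint8));t=l==1+np.argmax(st[1:,4])
    a=3.007;X=P[...,:2]-[558.1,-7.2];u=X@[np.cos(a),np.sin(a)];v=X@[-np.sin(a),np.cos(a)]
    h=(u>-140)&(u<-15)&(abs(v+22)<22)&(Z>28)&(Z<37);b=(u>-13)&(u<44)&(abs(v+22)<25)
    q=np.c_[u[h],v[h]].astype(np.float32)
    print(n,"tray",[np.round(x,1) for x in cv2.minAreaRect(P[t][:,:2].astype(np.float32))],"handle(tray frame)",h.sum(),len(q)>20 and [np.round(x,1) for x in cv2.minAreaRect(q)],"z",np.round(np.median(Z[h]),1),"blade z",np.round(np.nanmedian(Z[b]),1))
    q=P.reshape(-1,3);d=np.hypot(q[:,0]-454.3,q[:,1]-7);print("   spacer top",np.nanpercentile(q[(d<24)&(q[:,2]<125),2],[90,97]) if (d<24).any() else None)
E
python3 -c "
import cv2,numpy as np
a=cv2.imread('pics/wrist9.png');b=cv2.imread('pics/scene9.png')
cv2.imwrite('pics/m9.png',np.hstack([cv2.resize(a,(400,250)),cv2.resize(b,(400,250))]))"
```

```text
clock: 22.65
eef_pos: [603.8, 8.4, 90.3]
tcp_rot: [-3.141, -0.004, 3.011]
contact_force: [0.4, 0.5, 0.2]
opening: 0.497
grasp_force: 0.0
clock: 23.32
eef_pos: [682.6, -1.8, 230.9]
tcp_rot: [3.141, 0.005, 3.011]
contact_force: [-1.0, -0.2, -0.0]
opening: 0.503
grasp_force: 0.0
[682.56984558  -1.79099835 230.86267507] [-1.04024941 -0.16952186 -0.02695039]
scene tray [array([557.2,  -6.1]), array([142. , 304.6]), np.float64(82.1)] handle(tray frame) 428 [array([-75.7, -22.6]), array([112.7,  29.9]), np.float64(0.6)] z 32.0 blade z 10.1
   spacer top [111.5878229  113.10142453]
side tray [array([558.6,  -8. ]), array([145.2, 301.9]), np.float64(82.3)] handle(tray frame) 286 [array([-75.7, -20.3]), array([ 31. , 110.7]), np.float64(89.3)] z 32.5 blade z 10.9
   spacer top [112.55810539 114.06648825]
wrist tray [array([597.5, -13.5]), array([140.9, 218.1]), np.float64(82.4)] handle(tray frame) 2528 [array([-74.2, -20.9]), array([109.2,  28.8]), np.float64(0.3)] z 30.9 blade z 8.7
   spacer top None
```

View pics/m9.png

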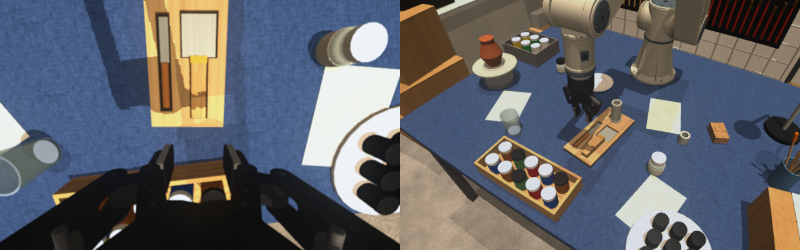

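The scraper lies flat in its pocket: handle centre (-75,-22) in the tray frame, top at 32 mm. The spacer is down on its collar and the bystanders stand untouched. Handing in.

```bash
python3 -c "
from rig import r
print(r.sign_off())"
```

```text
the job is handed in; nothing more can be done
None
```

The job is handed in at about 23 s: the tall spacer is down on its collar, the scraper lies flat in its pocket with the blade towards the spindle, and the short spacer, paint jar and tumbler were left standing where they were. The hand-in returned no verdict.

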